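Hold a circuit card on the test jig's spring probes

ROBOT

A 6-joint arm with a two-finger parallel gripper is mounted at the origin on a cart in front of the work surface, level with it; the furniture and walls round the work are solid. World frame = base frame: x ahead of the robot, y to its left, z up, the work surface at z = 0. Lengths are in m, angles in rad, forces in N, time in s.
With the tool pointing down it reaches from about 0.35 to 0.775 m from the base axis. Payload 7.3 kg.
Tool frame: the origin (TCP) lies at the very end of the fingers, on their centre line; the grasp point (between the pads) lies 19 mm behind it (robot.tcp_to_grasp is the z of the grasp point in the tool frame, in m); z points along the fingers, y is the line along which they close (so a half turn about z gives the same grasp; the last joint's range is limited). The gripper opens to 92 mm and grips with 3 to 60 N. Pads are 19 mm wide; open, the fingers measure 130 mm over their backs; the gripper's body (75 mm by 190 mm) begins 47 mm behind the grasp point.
Start: joints at [-1.324, 0.342, 1.524, -0, 1.275, -0.146], TCP at [0.201, -0.485, 0.227] pointing down, gripper open.
Joint ranges: [-2.53, 2.53], [-0.77, 2.02], [0.04, 2.7], [-1, 4.14], [0.28, 2.66], [-3.11, 3.11]. Speed limits (rad/s): [2.57, 2.57, 3.14, 3.14, 3.14, 3.14].

INTERFACE

Orientations are given as [roll, pitch, yaw] about the fixed x, y, z axes, in that order (R = Rz(yaw) Ry(pitch) Rx(roll)).
In Python, from cell import monitor, read_camera, get_calibration, job, robot gives the robot as it stands. The module is installed in compiled form; this text tells all that it offers.
- The arm moves only by the tool send_rows, never from a script. Its argument "targets" is a list of rows, each an object with "translation": the shift along the tool's x, y, z in cm, a list of three; "spin": the turn about the tool's z in degrees; "jaw": the opening, from 0 (shut) to 1 (fully open). A call has exactly 5 rows; each row is the pose to reach, as a shift and turn from the pose commanded when the call began, along the tool's axes at that moment; what a row does not reach only later rows make up. A row lasts 1/10 s, in which the tool goes at most 50 mm and 8.59 degrees, less where a joint would pass 70% of its speed; a pose out of reach is approached as far as the arm can. A call with a gripper value outside its range is refused whole. The fingers move at their own pace and stop on an object; "force" is the grip in N (left out, the last holds). Time passes only in rows, so rows that repeat a pose let the fingers close, or fill a call up. It gives the time, the measured TCP pose, the force, the opening and the grip force at its end, in the units of the state.
- monitor.observe(): the state, without advancing time (a new reading comes with each control period).
- read_camera(name): name is "scene" or "top" or "wrist"; returns (picture, depth): 384x512x3 uint8, red, green, blue; 384x512 float32, m along the optical axis (not along the pixel's ray), 0 where there is no reading.
- get_calibration(name): a dict with "intrinsics" (3x3 intrinsics, pixels), "D" ([k1, k2, p1, p2, k3] as OpenCV has them; the pictures are not rectified), "origin" and "orientation" of the camera in the world; the wrist camera has in their place "hand_eye" (4x4, takes a point from camera to tool coordinates, whose origin is the TCP and whose axes are the flange's). Camera axes: x right, y up, looking along -z (the intrinsics and any distortion apply to the point x, -y, -z); pixel columns grow to the right and rows downward; lengths in m; the calibration is good to about 2 mm. A picture is of the moment at which its call begins: read the wrist's pose just before it. get_calibration takes no time and is no camera call.
- job.hand_in(): hands the job in; it is judged then, once.
The state is a dict: "time": time; "qpos": joint angles; "qvel": joint speeds; "joint_efforts": joint torques, N m; "tool_pos": TCP position; "tool_rot": TCP orientation; "contact_force": force on the tool from outside, world axes, zero at the start; "torque": the same for the moment, N m; "opening": finger opening in m; "grip_force": force on a finger pad.
Only numpy, scipy, OpenCV 4.12 (cv2) and the standard library are available. Lean on these libraries where they do the work, as an engineer would, in place of code of your own. Each camera call takes 0.05 s, during which the arm holds its last target. There are 200 camera calls.

TASK

Take the green circuit card with the red handle out of the black card rack and slide it down the two slotted guides of the test jig, components facing the robot as they do in the rack. Press it straight down onto the jig's spring probes with a steady force of about 12 N, roughly two thirds of the probes' travel and never hard against their stops, and finish while still holding the card pressed down like that, so that I can tighten the two clamp screws. Leave the blue card in its rack and the things lying about where they are.

Things in the scene. Friction and masses are not known exactly. Their poses are not given: they have to be found in the camera images.
- green_card: card to test: green board 90 mm wide (y), 80 mm high (z), 4 mm thick (x); on its upper edge a red handle 12 mm thick (x), 56 mm long (y), z 78 to 102 mm. Origin: middle of the bottom edge, z up. -x is the component side (parts up to 9 mm high). About 0.13 kg. Stands upright in a rack groove, component side towards the rack's -x, facing the robot
- green_handle (a point): centre of the red handle, 90 mm above the card's bottom edge
- component_side (a point): a point 20 mm in front of the green card's component side, 40 mm above its bottom edge: shows which way the card faces
- blue_card: the other card, same size and shape, blue board and black handle: stays in the rack. The two cards stand 50 mm apart face to face, either one in front
- card_rack: black plastic rack, fixed, 120 mm (x) x 124 mm (y), 56 mm high. Origin: centre of the underside. Cards stand with their bottom edges on its floor, 10 mm up, their sides in 5.6 mm wide upright grooves at x = -25, 0 and +25 mm (the middle one empty); the grooves reach up to 56 mm
- jig: card test jig, fixed, dark base 120 (x) x 170 mm (y). Origin: centre of underside, on the desk; z up. The card goes in from above in the plane x = 0, its y along jig y, components towards -x (side of the two brass clamp screws). Uprights at y = +-40 to +-55 mm, 112 mm high, have slick white-lined grooves 6.2 mm wide, 93 mm from bottom to bottom; lead-ins above: guide_mouth
- guide_mouth (a point): top of the lead-ins, midway between the guides, 125 mm above the desk. The lead-ins start at the grooves' tops (112 mm up) and open here to about 20 mm in x and 105 mm in y
- probe_tips (a point): the middle of the row of tips of the probes when not pressed, 50 mm above the desk: a card's bottom edge meets them here
- probe_block: black block between the guides, fixed on the jig, its top 40 mm above the desk, with a row of six brass spring probes along y that stand 10 mm out of it. Each yields 6.4 mm downward to a stop at about 0.47 N per mm: all six together about 2.8 N per mm, 12 N at 4.3 mm, 18 N at the stop
- probe_1 (a joint): travel of the probe at the right end of the row (jig y = -25 mm): 0 free, 0.0064 m at its stop
- probe_6 (a joint): travel of the probe at the left end of the row (jig y = +25 mm): 0 free, 0.0064 m at its stop
- screwdriver: fine screwdriver lying on the desk between rack and jig, 143 mm long, 14 mm thick; leave it
- screw_jar: clear jar of screws, 52 mm across, 49 mm high, right of the jig; leave it
- loupe: black eye loupe, 37 mm across, 34 mm high, left of the rack; leave it

How it is judged:
By the outcome, as a careful person would: the job done as asked, in the order asked, and still so for the second after the job is handed in, while the arm keeps its last pose, push and grip.
It also fails if it takes over 51 s, if anything falls off the work surface, if the arm or the gripper's body presses on something with over 40 N, if the wrist force passes 120 N, or if a joint passes its speed limit or range.

## Working session

There is one attempt and no reset: what is moved stays moved. The work goes in short steps, Python scripts to look and compute and a tool call to move; the robot and the scene stay as the last step left them, time stands still between calls to the robot, and variables do not carry over. Pictures are saved under pics/ and viewed, at most 10 in all, crops included, and the job is handed in when it is done.

Besides the shell and the picture viewer there is one more tool, called as name(argument=value, ...), one argument or row to a line, values as JSON. send_rows: Moves the arm, as the interface text tells. Its arguments: {"type":"object","properties":{"targets":{"type":"array"},"force":{"type":"number"}},"required":["targets"]}

```bash
mkdir -p pics
cat > h.py <<'E'
import numpy as np, cv2, pickle
from scipy.spatial.transform import Rotation as Ro
from cell import monitor, read_camera, get_calibration, job, robot
def grab(n):
    s=monitor.observe(); p,d=read_camera(n); c=get_calibration(n)
    if 'hand_eye' in c:
        T=np.eye(4);T[:3,:3]=rot(s['tool_rot']);T[:3,3]=s['tool_pos'];T=T@np.array(c['hand_eye'])
    else:
        T=np.eye(4);T[:3,:3]=rot(c['orientation']);T[:3,3]=c['origin']
    return p,d,np.array(c['intrinsics'],float),np.array(c['D'],float),T
def rot(o):
    o=np.array(o,float)
    return o if o.shape==(3,3) else (Ro.from_euler('xyz',o) if o.size==3 else Ro.from_quat(o)).as_matrix()
def cloud(g):
    p,d,K,D,T=g; h,w=d.shape
    uv=np.stack(np.meshgrid(np.arange(w),np.arange(h)),-1).reshape(-1,1,2).astype(float)
    n=cv2.undistortPoints(uv,K,D).reshape(h,w,2)
    P=np.stack([n[...,0]*d,-n[...,1]*d,-d],-1)
    W=P@T[:3,:3].T+T[:3,3]; W[d<=0]=np.nan
    return W
E
python3 - <<'E'
from h import *
s=monitor.observe(); print({k:np.round(v,3) for k,v in s.items()}); print(robot.tcp_to_grasp)
for n in('scene','top','wrist'):
    c=get_calibration(n); print(n,c)
    g=grab(n); pickle.dump(g,open(n+'.pkl','wb')); cv2.imwrite(f'pics/{n}0.png',g[0][...,::-1])
E
```

```text
{'time': np.float64(0.0), 'qpos': array([-1.324,  0.343,  1.525, -0.   ,  1.275, -0.146]), 'qvel': array([ 0.001,  0.002, -0.   , -0.001,  0.002,  0.   ]), 'joint_efforts': array([  0.   , -43.124, -24.422,   0.072,   0.056,  -0.   ]), 'tool_pos': array([ 0.201, -0.485,  0.226]), 'tool_rot': array([-3.14 , -0.   ,  0.393]), 'contact_force': array([ 0.456,  0.556, -0.059]), 'torque': array([-0.047, -0.027, -0.005]), 'grip_force': np.float64(0.0), 'opening': np.float64(0.092)}
-0.0188
scene {'intrinsics': array([[356.48009831,   0.        , 257.40885668],
       [  0.        , 356.48009831, 190.95224768],
       [  0.        ,   0.        ,   1.        ]]), 'D': array([-0.03216612,  0.        ,  0.        ,  0.        ,  0.        ]), 'origin': array([-0.13598592,  0.89640573,  0.6883521 ]), 'orientation': array([ 1.06474845, -0.01084923, -2.55587142])}
top {'intrinsics': array([[476.00730408,   0.        , 260.40988851],
       [  0.        , 476.00730408, 191.06248116],
       [  0.        ,   0.        ,   1.        ]]), 'D': array([-0.11161294,  0.        ,  0.        ,  0.        ,  0.        ]), 'origin': array([0.27779916, 0.02808156, 1.61845891]), 'orientation': array([ 0.12778864, -0.01630836, -1.58905308])}
wrist {'intrinsics': array([[290.63225468,   0.        , 255.68005895],
       [  0.        , 290.63225468, 193.58315628],
       [  0.        ,   0.        ,   1.        ]]), 'D': array([0.02293949, 0.        , 0.        , 0.        , 0.        ]), 'hand_eye': array([[ 3.19636186e-04,  9.60720039e-01,  2.77519198e-01,
         7.54488052e-02],
       [ 9.99999883e-01, -4.07764044e-04,  2.59841263e-04,
        -6.34377284e-04],
       [ 3.62797059e-04,  2.77519082e-01, -9.60720057e-01,
        -1.58364425e-01],
       [ 0.00000000e+00,  0.00000000e+00,  0.00000000e+00,
         1.00000000e+00]])}
```

View pics/scene0.png

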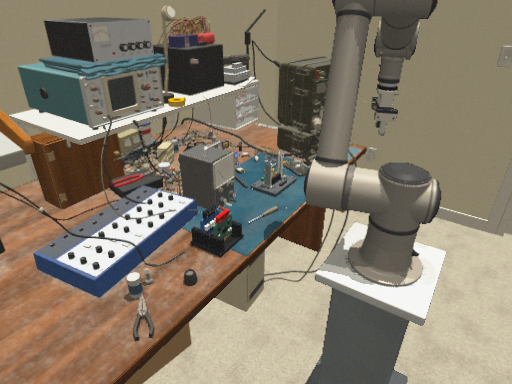

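View pics/top0.png

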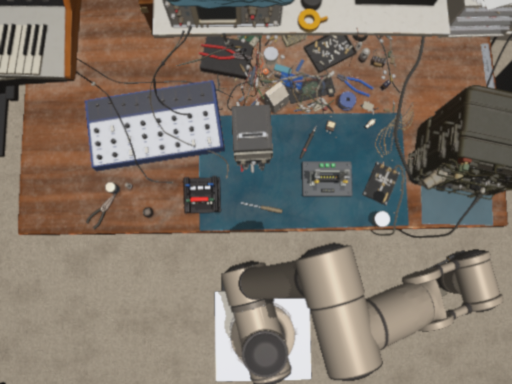

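The scene view shows the rack at about (218,235), with the red handle at (222,215), and the jig at (272,180). In the top view the rack is at (201,195), the red handle at (200,199) nearer the robot than the blue card, and the jig at (327,178). A gray power supply stands behind the rack at (252,132).

Run:
```python
from h import *
for n in('scene','top'):
    g=pickle.load(open(n+'.pkl','rb')); W=cloud(g); p=g[0].astype(int)
    hsv=cv2.cvtColor(g[0],cv2.COLOR_RGB2HSV).astype(int)
    sub=(W[...,0]>0.3)&(W[...,0]<.62)&(abs(W[...,1])<.45)
    red=sub&((hsv[...,0]<8)|(hsv[...,0]>172))&(hsv[...,1]>150)&(hsv[...,2]>80)&(W[...,2]>.06)
    q=W[red]; q=q[np.abs(q-np.median(q,0)).max(1)<.06]; print(n,'red',len(q),np.round(q.mean(0),3),np.round(q.min(0),3),np.round(q.max(0),3))
    if n=='top':
        r,c=np.where(red); print(r.mean(),c.mean())
        for nm,(r0,r1,c0,c1),z0 in(('rack',(170,220,178,225),.04),('jigbase',(150,205,295,360),.01),('jigup',(150,205,295,360),.09),('psu',(100,175,228,275),.05)):
            w=W[r0:r1,c0:c1].reshape(-1,3); w=w[w[:,2]>z0]; print(nm,len(w),np.round(np.percentile(w,[2,50,98],axis=0),3).tolist())
    if n=='top':
        im=g[0][140:225,170:365]; cv2.imwrite('pics/topc.png',cv2.resize(im,None,fx=4,fy=4,interpolation=cv2.INTER_CUBIC)[...,::-1])
```

```text
scene red 100 [0.444 0.203 0.104] [0.44  0.17  0.084] [0.453 0.226 0.115]
top red 62 [0.448 0.199 0.111] [0.442 0.17  0.103] [0.453 0.225 0.119]
199.29032258064515 198.0483870967742
rack 614 [[0.419, 0.143, 0.044], [0.48, 0.196, 0.059], [0.527, 0.252, 0.115]]
jigbase 1668 [[0.463, -0.312, 0.011], [0.517, -0.228, 0.018], [0.581, -0.148, 0.121]]
jigup 127 [[0.498, -0.285, 0.091], [0.519, -0.27, 0.112], [0.534, -0.175, 0.131]]
psu 2332 [[0.566, -0.035, 0.057], [0.63, 0.024, 0.199], [0.729, 0.082, 0.238]]
```

View pics/topc.png

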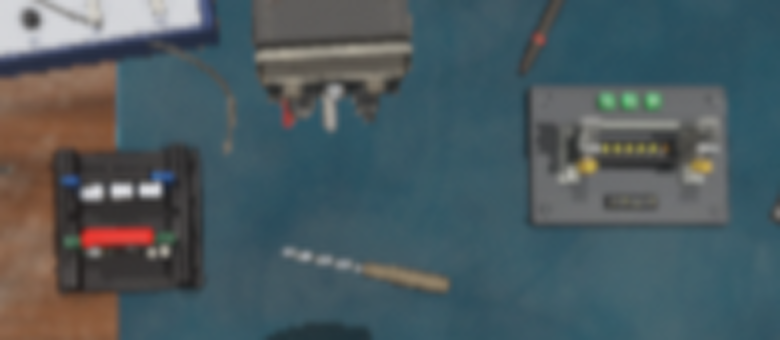

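The crop confirms that green is in front, with its red handle at crop (118,237). Blue is behind, and the jig's probe row is at crop (635,148). Both heights agree (handle about 0.10, mouth about 0.125–0.13). I'll move over the jig for a wrist-camera look.

send_rows(
  targets=[
    {"translation": [4, -1.2, -0.4], "spin": -8},
    {"translation": [8, -2.4, -0.8], "spin": -16},
    {"translation": [12, -3.6, -1.2], "spin": -24},
    {"translation": [16, -4.8, -1.6], "spin": -32},
    {"translation": [20, -6, -2], "spin": -40},
  ],
)

```text
validation failed for argument at $.ta...
```

```bash
cat >> h.py <<'E'
def go(p,yaw):
    s=monitor.observe(); R=rot(s['tool_rot']); t=(np.array(p)-s['tool_pos'])@R*100
    Rg=Ro.from_euler('xyz',[np.pi,0,np.radians(yaw)]).as_matrix()
    e=Ro.from_matrix(R.T@Rg).as_rotvec(degrees=True)
    print('t',round(float(s['time']),2),'pos',np.round(s['tool_pos'],4),'rot',np.round(np.degrees(s['tool_rot']),2),'F',np.round(s['contact_force'],2),'grip',np.round(s['grip_force'],1),round(float(s['opening']),4))
    print('shift cm',np.round(t,2),'turn',np.round(e,2))
E
python3 -c "
from h import *
go([.517,-.229,.26],90)"
```

```text
t 0.15 pos [ 0.2009 -0.4847  0.2262] rot [-1.7993e+02 -1.0000e-02  2.2500e+01] F [ 0.57  0.77 -1.66] grip 0.0 0.0918
shift cm [ 38.99 -11.53  -3.36] turn [-6.00e-02 -5.00e-02 -6.75e+01]
```

Jaw must be included.

send_rows(
  targets=[
    {"translation": [4, -1.2, -0.4], "spin": -8, "jaw": 0.4},
    {"translation": [8, -2.4, -0.8], "spin": -16, "jaw": 0.4},
    {"translation": [12, -3.6, -1.2], "spin": -24, "jaw": 0.4},
    {"translation": [16, -4.8, -1.6], "spin": -32, "jaw": 0.4},
    {"translation": [20, -6, -2], "spin": -40, "jaw": 0.4},
  ],
)

```text
time: 0.65
tool_pos: [0.3638, -0.3517, 0.2467]
tool_rot: [-3.141, -0.0, 1.096]
contact_force: [1.4, 0.6, 0.2]
opening: 0.0566
grip_force: 0.0
```

```bash
python3 -c "
from h import *
go([.517,-.229,.26],90)"
```

```text
t 0.65 pos [ 0.3638 -0.3517  0.2467] rot [-179.99   -0.     62.82] F [1.4  0.6  0.22] grip 0.0 0.0566
shift cm [17.92  8.03 -1.33] turn [-1.000e-02 -1.000e-02 -2.718e+01]
```

send_rows(
  targets=[
    {"translation": [4.5, 2, -0.3], "spin": -7, "jaw": 0.4},
    {"translation": [9, 4, -0.6], "spin": -14, "jaw": 0.4},
    {"translation": [13.5, 6, -1], "spin": -21, "jaw": 0.4},
    {"translation": [17.9, 8, -1.3], "spin": -27.2, "jaw": 0.4},
    {"translation": [17.9, 8, -1.3], "spin": -27.2, "jaw": 0.4},
  ],
)

```text
time: 1.15
tool_pos: [0.52, -0.2271, 0.2594]
tool_rot: [3.14, -0.001, 1.575]
contact_force: [-0.8, -1.0, -0.3]
opening: 0.0371
grip_force: 0.0
```

```bash
python3 -c "
from h import *
g=grab('wrist'); pickle.dump(g,open('wj.pkl','wb')); cv2.imwrite('pics/wj.png',cv2.resize(g[0],(768,576),interpolation=cv2.INTER_CUBIC)[...,::-1])
go([.447,.198,.25],90)"
```

```text
t 1.2 pos [ 0.518  -0.229   0.2592] rot [-1.7998e+02 -2.0000e-02  8.9980e+01] F [-0.49 -0.04  0.29] grip 0.0 0.0369
shift cm [42.69 -7.12  0.94] turn [-0.02 -0.02 -0.02]
```

View pics/wj.png

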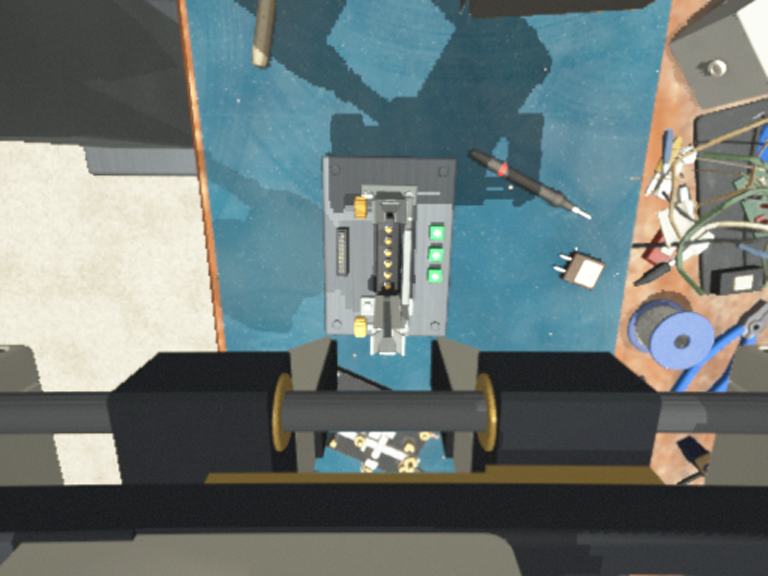

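The wrist picture shows the jig base from (325,157) to (455,335), the row of six probe tips at x≈388, y 230–287, and the two brass clamp screws at (361,207) and (361,327) on the robot side.

Run:
```python
from h import *
g=pickle.load(open('wj.pkl','rb')); p,d,K,D,T=g; W=cloud(g)
hsv=cv2.cvtColor(p,cv2.COLOR_RGB2HSV).astype(int)
def ray(u,v,z):
    n=cv2.undistortPoints(np.array([[[u,v]]],float),K,D).ravel()
    r=T[:3,:3]@np.array([n[0],-n[1],-1]); o=T[:3,3]; return o+r*(z-o[2])/r[2]
yl=(hsv[...,0]>12)&(hsv[...,0]<30)&(hsv[...,1]>120)&(hsv[...,2]>110)
roi=np.zeros_like(yl); roi[145:200,250:267]=1
n,l,st,ce=cv2.connectedComponentsWithStats((yl&roi).astype(np.uint8))
P=[]
for i in range(1,n):
    if st[i,4]>=3:
        w=W[l==i]; q=ray(*ce[i],.05); P.append(q); print(np.round(ce[i],1),st[i,4],np.round(q,4),np.round(np.nanmax(w[:,2]),3),np.round(np.nanmedian(w,0),3))
P=np.array(P); print('mean',P.mean(0), 'dir',np.degrees(np.polyfit(P[:,1],P[:,0],1)[0]))
R=W[100:240,205:310].reshape(-1,3); R=R[np.isfinite(R).all(1)]
for lo,hi in((.008,.03),(.09,.118),(.118,.14)):
    q=R[(R[:,2]>lo)&(R[:,2]<hi)]; r=cv2.minAreaRect((q[:,:2]*1000).astype(np.float32)); print(lo,len(q),np.round(np.median(q,0),4),r,np.round(np.percentile(q,[1,99],axis=0),3).tolist())
# uprights at top
for sgn in(-1,1):
    q=R[(R[:,2]>.105)&(sgn*(R[:,1]+.229)>.03)]; print('up',sgn,len(q),np.round(q.min(0),3),np.round(q.max(0),3),np.round(np.median(q,0),3))
m=cv2.resize(p[90:185+10,210:310][:, :],None,fx=6,fy=5.6,interpolation=cv2.INTER_CUBIC); cv2.imwrite('pics/wjc.png',m[...,::-1])
```

```text
[258.6 161. ] 5 [ 0.5243 -0.214   0.05  ] 0.05 [ 0.525 -0.214  0.05 ]
[257.9 190.9] 8 [ 0.5237 -0.2536  0.05  ] 0.051 [ 0.524 -0.254  0.05 ]
mean [ 0.52399186 -0.23381992  0.05      ] dir 0.9886494167020413
0.008 7777 [ 0.5169 -0.2156  0.0164] ((523.7018432617188, -228.6444091796875), (169.02774047851562, 119.92798614501953), 89.24243927001953) [[0.465, -0.31, 0.014], [0.582, -0.145, 0.028]]
0.09 622 [ 0.5177 -0.2687  0.099 ] ((516.3184814453125, -228.60073852539062), (110.52874755859375, 37.0095100402832), 89.2500228881836) [[0.497, -0.282, 0.09], [0.534, -0.173, 0.118]]
0.118 463 [ 0.5243 -0.1885  0.1233] ((523.8860473632812, -228.81353759765625), (110.58263397216797, 24.10680389404297), 89.23522186279297) [[0.511, -0.283, 0.118], [0.536, -0.174, 0.127]]
up -1 381 [ 0.511 -0.284  0.105] [ 0.535 -0.268  0.127] [ 0.523 -0.276  0.12 ]
up 1 357 [ 0.513 -0.189  0.107] [ 0.537 -0.173  0.128] [ 0.525 -0.18   0.121]
```

send_rows(
  targets=[
    {"translation": [4.5, -0.7, 0.2], "spin": 0, "jaw": 0.4},
    {"translation": [9, -1.4, 0.4], "spin": 0, "jaw": 0.4},
    {"translation": [13.5, -2.1, 0.6], "spin": 0, "jaw": 0.4},
    {"translation": [18, -2.8, 0.8], "spin": 0, "jaw": 0.4},
    {"translation": [22.5, -3.5, 0.9], "spin": 0, "jaw": 0.4},
  ],
)

```text
time: 1.7
tool_pos: [0.4813, -0.0056, 0.2504]
tool_rot: [-3.141, 0.0, 1.563]
contact_force: [1.0, 0.4, -0.0]
opening: 0.0365
grip_force: 0.0
```

send_rows(
  targets=[
    {"translation": [4.5, -0.8, 0], "spin": 0, "jaw": 0.4},
    {"translation": [9, -1.6, 0], "spin": 0, "jaw": 0.4},
    {"translation": [13.5, -2.4, 0], "spin": 0, "jaw": 0.4},
    {"translation": [18, -3.2, 0], "spin": 0, "jaw": 0.4},
    {"translation": [20.2, -3.6, 0], "spin": 0, "jaw": 0.4},
  ],
)

```text
time: 2.2
tool_pos: [0.4464, 0.1978, 0.2506]
tool_rot: [-3.141, -0.0, 1.566]
contact_force: [0.2, -0.5, 0.4]
opening: 0.0367
grip_force: 0.0
```

```bash
python3 -c "
from h import *
import time
g=grab('wrist'); g=grab('wrist'); pickle.dump(g,open('wr.pkl','wb')); cv2.imwrite('pics/wr.png',cv2.resize(g[0],(768,576),interpolation=cv2.INTER_CUBIC)[...,::-1])
go([.447,.198,.2],90)"
```

```text
t 2.3 pos [0.4467 0.1974 0.2505] rot [-179.96    0.     89.81] F [ 0.81 -0.34 -0.72] grip 0.0 0.037
shift cm [0.06 0.04 5.05] turn [-0.04  0.   -0.19]
```

View pics/wr.png

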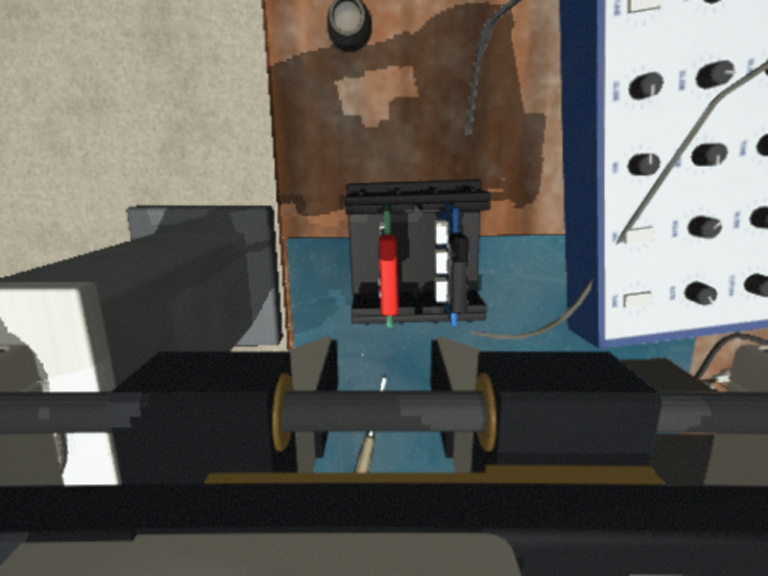

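The wrist picture shows the red handle at (388,275), nearly vertical in the image. The blue card's black handle is at (458,280) and the rack spans (348–488, 182–322). Next I'll measure the handle pose and its tilt.

Run:
```python
from h import *
g=pickle.load(open('wr.pkl','rb')); p,d,K,D,T=g; W=cloud(g)
hsv=cv2.cvtColor(p,cv2.COLOR_RGB2HSV).astype(int)
red=((hsv[...,0]<8)|(hsv[...,0]>172))&(hsv[...,1]>150)&(hsv[...,2]>60)
roi=np.zeros_like(red); roi[140:225,240:280]=1
q=W[red&roi]; q=q[np.isfinite(q).all(1)]
print(len(q),np.round(np.percentile(q,[1,50,99],axis=0),4).tolist())
t=q[q[:,2]>np.percentile(q[:,2],98)-.004]
print('top',len(t),t.mean(0),cv2.minAreaRect((t[:,:2]*1000).astype(np.float32)))
a=(t[:,:2]-t[:,:2].mean(0)); print('slope deg dx/dy',np.degrees(np.polyfit(a[:,1],a[:,0],1)[0]))
r=W[110:225,225:330].reshape(-1,3); r=r[(r[:,2]>.05)&(r[:,2]<.062)]; print('rack',len(r),cv2.minAreaRect((r[:,:2]*1000).astype(np.float32)))
grn=(hsv[...,0]>50)&(hsv[...,0]<90)&(hsv[...,1]>80)&roi; w=W[grn]; print('green',len(w),np.round(np.nanpercentile(w,[2,50,98],axis=0),4).tolist())
r=W[110:225,225:330].reshape(-1,3); r=r[(r[:,2]>.105)&(r[:,0]>.47)]; print('black',len(r),r.mean(0),cv2.minAreaRect((r[:,:2]*1000).astype(np.float32)))
```

```text
623 [[0.4434, 0.1588, 0.0116], [0.4498, 0.2003, 0.1119], [0.4592, 0.2266, 0.1137]]
top 557 [0.44929858 0.19992571 0.11200528] ((449.29022216796875, 199.08209228515625), (11.670879364013672, 54.913963317871094), 0.2169201672077179)
slope deg dx/dy -1.4837720862833177
rack 2103 ((474.0177917480469, 199.5977325439453), (115.21820831298828, 113.95767974853516), 1.402870774269104)
green 90 [[0.4468, 0.1194, 0.0001], [0.449, 0.2299, 0.0902], [0.4756, 0.2435, 0.0916]]
black 618 [0.49848043 0.20145541 0.11169055] ((499.0556335449219, 200.5269012451172), (12.573735237121582, 55.29512023925781), 2.285217761993408)
```

send_rows(
  targets=[
    {"translation": [0.2, 0.26, 3], "spin": -1.6, "jaw": 0.35},
    {"translation": [0.2, 0.26, 6], "spin": -1.6, "jaw": 0.35},
    {"translation": [0.2, 0.26, 9], "spin": -1.6, "jaw": 0.35},
    {"translation": [0.2, 0.26, 11], "spin": -1.6, "jaw": 0.35},
    {"translation": [0.2, 0.26, 11], "spin": -1.6, "jaw": 0.35},
  ],
)

```text
time: 2.8
tool_pos: [0.4487, 0.1957, 0.1382]
tool_rot: [-3.136, 0.002, 1.591]
contact_force: [0.2, -0.0, 1.2]
opening: 0.0324
grip_force: 0.0
```

```bash
python3 -c "
from h import *
g=grab('wrist'); pickle.dump(g,open('w3.pkl','wb')); cv2.imwrite('pics/w3.png',cv2.resize(g[0],(768,576))[...,::-1])
p,d,K,D,T=g; W=cloud(g); h=cv2.cvtColor(p,cv2.COLOR_RGB2HSV).astype(int)
red=((h[...,0]<8)|(h[...,0]>172))&(h[...,1]>150)&(h[...,2]>60)
q=W[red]; q=q[np.isfinite(q).all(1)]; t=q[(abs(q[:,2]-.112)<.005)&(abs(q[:,0]-.449)<.02)]
print(len(t),t.mean(0),cv2.minAreaRect((t[:,:2]*1000).astype(np.float32)),np.degrees(np.polyfit(t[:,1]-.2,t[:,0],1)[0]))
go([.4493,.1995,.085],91.4)"
```

```text
1354 [0.4492833  0.20065062 0.11192068] ((449.1102600097656, 198.9180908203125), (11.952303886413574, 55.35004425048828), 1.6399879455566406) -1.579574882945702
t 2.85 pos [0.4498 0.1963 0.1399] rot [-1.7984e+02  7.0000e-02  9.1180e+01] F [-1.12  0.32 -0.09] grip 0.0 0.032
shift cm [ 0.32 -0.03  5.49] turn [-0.16  0.07 -0.22]
```

View pics/w3.png

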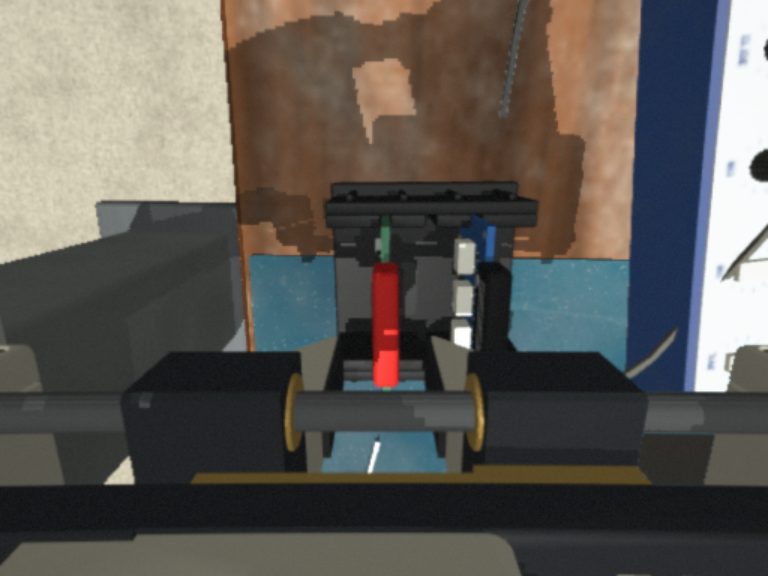

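The red handle (385,325) sits centred between the finger tips. I'll descend and grip.

send_rows(
  targets=[
    {"translation": [0.2, -0.04, 1.5], "spin": -0.3, "jaw": 0.35},
    {"translation": [0.3, -0.04, 3], "spin": -0.3, "jaw": 0.35},
    {"translation": [0.3, -0.04, 4.5], "spin": -0.3, "jaw": 0.35},
    {"translation": [0.3, -0.04, 5.4], "spin": -0.3, "jaw": 0.35},
    {"translation": [0.3, -0.04, 5.4], "spin": -0.3, "jaw": 0.35},
  ],
)

```text
time: 3.35
tool_pos: [0.4499, 0.2005, 0.0867]
tool_rot: [-3.141, 0.0, 1.598]
contact_force: [0.1, 0.8, 0.5]
opening: 0.0321
grip_force: 0.0
```

send_rows(
  targets=[
    {"translation": [0, 0, 0], "spin": 0, "jaw": 0.25},
    {"translation": [0, 0, 0], "spin": 0, "jaw": 0.15},
    {"translation": [0, 0, 0], "spin": 0, "jaw": 0.05},
    {"translation": [0, 0, 0], "spin": 0, "jaw": 0},
    {"translation": [0, 0, 0], "spin": 0, "jaw": 0},
  ],
  force=40,
)

```text
time: 3.85
tool_pos: [0.4501, 0.2012, 0.0874]
tool_rot: [3.14, -0.0, 1.599]
contact_force: [-1.9, -1.8, 5.3]
opening: 0.0117
grip_force: 40.0
```

```bash
python3 -c "
from h import *
go([.4493,.1995,.21],91.4)"
```

```text
t 3.85 pos [0.4501 0.2012 0.0874] rot [ 1.7993e+02 -1.0000e-02  9.1610e+01] F [-1.86 -1.83  5.33] grip 40.0 0.0117
shift cm [ -0.17  -0.07 -12.26] turn [ 0.07 -0.01  0.21]
```

send_rows(
  targets=[
    {"translation": [0, 0, -0.6], "spin": 0, "jaw": 0},
    {"translation": [0, 0, -1.4], "spin": 0, "jaw": 0},
    {"translation": [0, 0, -2.2], "spin": 0, "jaw": 0},
    {"translation": [0, 0, -3], "spin": 0, "jaw": 0},
    {"translation": [0, 0, -3.8], "spin": 0, "jaw": 0},
  ],
)

```text
time: 4.35
tool_pos: [0.4498, 0.2012, 0.1255]
tool_rot: [3.141, -0.0, 1.599]
contact_force: [0.2, -0.5, -1.0]
opening: 0.0117
grip_force: 40.0
```

send_rows(
  targets=[
    {"translation": [0, 0, -2], "spin": 0, "jaw": 0},
    {"translation": [0, 0, -4.5], "spin": 0, "jaw": 0},
    {"translation": [0, 0, -7], "spin": 0, "jaw": 0},
    {"translation": [0, 0, -9.5], "spin": 0, "jaw": 0},
    {"translation": [0, 0, -11], "spin": 0, "jaw": 0},
  ],
)

```text
time: 4.85
tool_pos: [0.4502, 0.2013, 0.2372]
tool_rot: [3.139, -0.001, 1.599]
contact_force: [1.0, 0.4, -1.5]
opening: 0.0121
grip_force: 40.0
```

```bash
python3 -c "
from h import *
g=grab('wrist');g=grab('wrist'); pickle.dump(g,open('w4.pkl','wb'));s=grab('scene');pickle.dump(s,open('s4.pkl','wb'))
a=cv2.resize(s[0][150:270,180:340],(533,400),interpolation=cv2.INTER_CUBIC); b=np.zeros((400,800,3),np.uint8); b[:,:533]=a; b[:200,533:]=cv2.resize(g[0],(267,200))
cv2.imwrite('pics/w4.png',b[...,::-1])
p,d,K,D,T=g; W=cloud(g); h=cv2.cvtColor(p,cv2.COLOR_RGB2HSV).astype(int)
red=((h[...,0]<8)|(h[...,0]>172))&(h[...,1]>150)&(h[...,2]>60)
q=W[red]; q=q[np.isfinite(q).all(1)]; print(np.percentile(q[:,2],[5,50,95])); t=q[(abs(q[:,2]-np.percentile(q[:,2],90))<.005)&(abs(q[:,0]-.449)<.02)]
print(len(t),t.mean(0),cv2.minAreaRect((t[:,:2]*1000).astype(np.float32)),np.degrees(np.polyfit(t[:,1]-.2,t[:,0],1)[0]),np.degrees(np.polyfit(t[:,1]-.2,t[:,2],1)[0]))
go([.524,-.2287,.22],89.2)"
```

```text
[0.25016979 0.26354378 0.26472033]
1565 [0.45104268 0.20405156 0.26353742] ((451.1385498046875, 199.15188598632812), (11.717802047729492, 56.092124938964844), 1.786138653755188) -1.6034157986201125 -0.33700516164347083
t 5.0 pos [0.45   0.2013 0.2356] rot [ 1.7987e+02 -3.0000e-02  9.1610e+01] F [-0.49  0.1  -1.91] grip 40.0 0.0124
shift cm [-43.19   6.19   1.55] turn [ 0.13 -0.03  2.41]
```

View pics/w4.png

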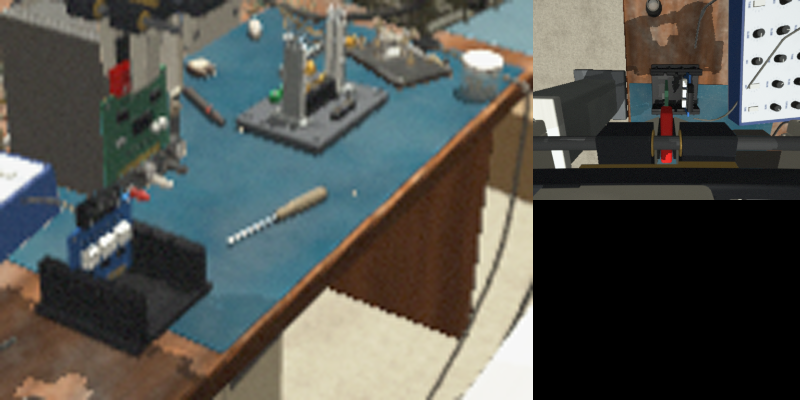

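The card is held upright, clear of the rack, with its components facing the robot. The blue card is undisturbed. Next I'll carry it over to the jig.

send_rows(
  targets=[
    {"translation": [-3, 0, 0], "spin": 0, "jaw": 0},
    {"translation": [-7, 0.2, 0], "spin": 0, "jaw": 0},
    {"translation": [-11.5, 0.4, 0], "spin": 0.8, "jaw": 0},
    {"translation": [-16, 0.8, 0], "spin": 1.6, "jaw": 0},
    {"translation": [-20.5, 1.5, 0], "spin": 2.4, "jaw": 0},
  ],
)

```text
time: 5.5
tool_pos: [0.4694, -0.0048, 0.2336]
tool_rot: [-3.139, -0.0, 1.557]
contact_force: [1.0, -0.7, -1.5]
opening: 0.0119
grip_force: 40.0
```

```bash
python3 -c "
from h import *
go([.5235,-.2265,.235],89.2)"
```

```text
t 5.5 pos [ 0.4694 -0.0048  0.2336] rot [-1.7987e+02 -2.0000e-02  8.9200e+01] F [ 1.04 -0.69 -1.45] grip 40.0 0.0119
shift cm [-22.09   5.72  -0.17] turn [-0.13 -0.02 -0.  ]
```

send_rows(
  targets=[
    {"translation": [-4.5, 1.2, 0], "spin": 0, "jaw": 0},
    {"translation": [-9, 2.4, 0], "spin": 0, "jaw": 0},
    {"translation": [-13.5, 3.5, 0], "spin": 0, "jaw": 0},
    {"translation": [-18, 4.7, 0], "spin": 0, "jaw": 0},
    {"translation": [-22.1, 5.72, 0], "spin": 0, "jaw": 0},
  ],
)

```text
time: 6.0
tool_pos: [0.5242, -0.2271, 0.2331]
tool_rot: [-3.139, -0.001, 1.556]
contact_force: [0.4, -0.2, -0.8]
opening: 0.0117
grip_force: 40.0
```

Run:
```python
from h import *
g=grab('wrist');g=grab('wrist'); pickle.dump(g,open('w5.pkl','wb'));s=grab('scene');t=grab('top')
b=np.zeros((576,800,3),np.uint8); b[:,:480]=cv2.resize(g[0][60:300,160:360],(480,576),interpolation=cv2.INTER_CUBIC); b[:300,480:]=cv2.resize(s[0][120:220,230:330],(320,300),interpolation=cv2.INTER_CUBIC); b[300:,480:]=cv2.resize(t[0][140:220,280:380],(320,276),interpolation=cv2.INTER_CUBIC)
cv2.imwrite('pics/w5.png',b[...,::-1])
p,d,K,D,T=g; W=cloud(g); h=cv2.cvtColor(p,cv2.COLOR_RGB2HSV).astype(int)
red=((h[...,0]<8)|(h[...,0]>172))&(h[...,1]>150)&(h[...,2]>60)
q=W[red]; q=q[np.isfinite(q).all(1)]; t=q[(abs(q[:,2]-np.percentile(q[:,2],90))<.005)]
print('handle',t.mean(0),cv2.minAreaRect((t[:,:2]*1000).astype(np.float32)),np.degrees(np.polyfit(t[:,1],t[:,0],1)[0]))
grn=(h[...,0]>50)&(h[...,0]<90)&(h[...,1]>80); w=W[grn&(W[...,2]>.1)]; print('green',len(w),np.round(np.nanpercentile(w,[1,50,99],axis=0),4).tolist())
R=W[60:260,180:330].reshape(-1,3); R=R[np.isfinite(R).all(1)]
for lo,hi in((.008,.03),(.117,.14)):
    q=R[(R[:,2]>lo)&(R[:,2]<hi)]; print(lo,len(q),cv2.minAreaRect((q[:,:2]*1000).astype(np.float32)))
go([.5235,-.2265,.2],89.2)
```

```text
handle [ 0.52527067 -0.23058685  0.25717208] ((525.1322631835938, -235.37062072753906), (55.83650207519531, 11.787238121032715), 89.12030792236328) 0.9210425956637404
green 263 [[0.5237, -0.2072, 0.1662], [0.5256, -0.1957, 0.235], [0.5273, -0.1909, 0.2366]]
0.008 9054 ((540.7459106445312, -224.93411254882812), (176.32423400878906, 153.7677764892578), 89.08438873291016)
0.117 324 ((524.6070556640625, -181.32827758789062), (15.424128532409668, 23.646608352661133), 89.16670989990234)
t 6.2 pos [ 0.5238 -0.2254  0.2329] rot [-1.7984e+02 -1.2000e-01  8.9100e+01] F [-1.15  0.22 -1.31] grip 40.0 0.0118
shift cm [-0.12 -0.02  3.29] turn [-0.16 -0.12 -0.1 ]
```

View pics/w5.png

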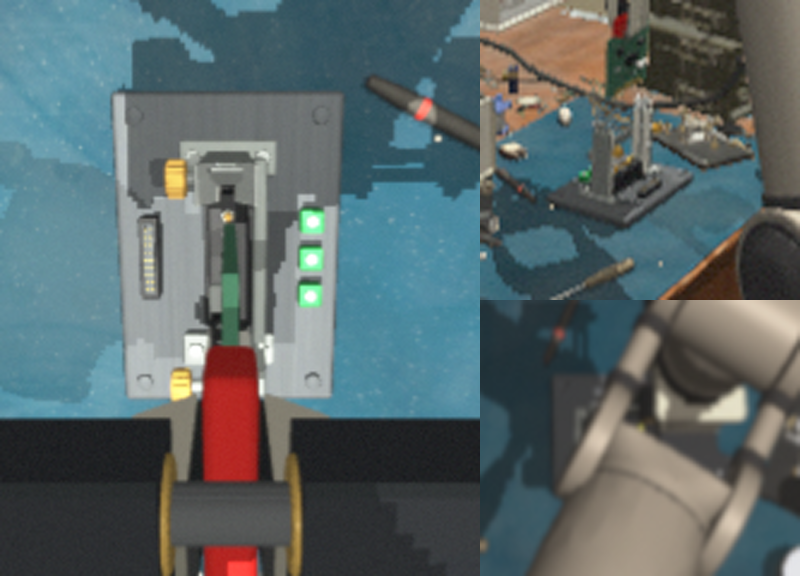

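```bash
cat >> h.py <<'E'
def card(g,show=True):
    # card in tool-like frame: camera coords -> tool via hand_eye
    H=np.array(get_calibration('wrist')['hand_eye']); W=cloud((g[0],g[1],g[2],g[3],H))
    h=cv2.cvtColor(g[0],cv2.COLOR_RGB2HSV).astype(int)
    red=((h[...,0]<8)|(h[...,0]>172))&(h[...,1]>150)&(h[...,2]>60)
    grn=(h[...,0]>50)&(h[...,0]<90)&(h[...,1]>80)
    for n,m in(('red',red),('grn',grn)):
        q=W[m]; q=q[np.isfinite(q).all(1)]; q=q[(abs(q[:,1])<.02)&(q[:,2]<.09)&(abs(q[:,0])<.08)]
        if len(q)<20: continue
        top=q[q[:,2]<np.percentile(q[:,2],20)+.004]
        print(n,len(q),'x',np.round(np.percentile(top[:,0],[0,2,50,98,100])*1e3,1),'y',np.round(np.percentile(top[:,1],[2,98])*1e3,1),'z',np.round(np.percentile(top[:,2],[2,50,98])*1e3,1),'dz/dx',np.round(np.degrees(np.polyfit(top[:,0],top[:,2],1)[0]),2))
E
python3 -c "
from h import *
for n in('w4','w5'): g=pickle.load(open(n+'.pkl','rb')); print(n,np.round(g[4][:3,3],4)); card(g)
g=grab('wrist');card(g);pickle.dump(g,open('w6.pkl','wb'))
go([.5235,-.2265,.2],89.2)"
```

```text
w4 [0.448  0.2771 0.3975]
red 1799 x [-30.4 -28.4   8.8  25.4  32.2] y [-5.3  5.8] z [-26.2 -24.7 -22.5] dz/dx -3.06
grn 320 x [ 9.9 25.5 32.4 42.3 42.5] y [-15.6  16. ] z [-107.2   -3.1   -1.8] dz/dx 154.23
w5 [ 0.5266 -0.1569  0.3908]
red 1791 x [-30.1 -28.1   8.5  25.2  31.9] y [-5.6  5.8] z [-26.1 -24.6 -22.5] dz/dx -2.94
grn 263 x [25.8 26.1 34.1 42.3 42.5] y [-1.9  1.5] z [-4.  -2.8 -1.3] dz/dx 0.87
red 1779 x [-29.3 -27.7   8.7  25.2  31.7] y [-5.6  5.8] z [-26.1 -24.7 -22.4] dz/dx -2.62
grn 267 x [25.6 26.  34.1 42.3 42.5] y [-1.9  1.5] z [-4.3 -2.9 -1.3] dz/dx 0.33
t 6.25 pos [ 0.5239 -0.2244  0.2333] rot [-1.7986e+02 -1.1000e-01  8.9180e+01] F [-0.19 -0.52 -1.05] grip 40.0 0.0117
shift cm [-0.22 -0.03  3.33] turn [-0.14 -0.11 -0.02]
```

Run:
```python
from h import *
G=[pickle.load(open('w6.pkl','rb'))]+[grab('wrist') for _ in range(3)]
for g in G:
    W=cloud(g); R=W[60:260,180:330].reshape(-1,3); R=R[np.isfinite(R).all(1)]
    q=R[(R[:,2]>.115)&(R[:,2]<.14)&(R[:,1]>-.2)]; b=R[(R[:,2]>.012)&(R[:,2]<.022)&(R[:,1]<-.1)&(R[:,0]<.60)&(R[:,0]>.45)]
    print(np.round(g[4][:3,3],4),len(q),cv2.minAreaRect((q[:,:2]*1000).astype(np.float32)),'base',np.round(np.percentile(b,[.5,99.5],axis=0),4).tolist())
card(G[-1]); go([.5239,-.2262,.205],89.2)
```

```text
[ 0.5255 -0.1499  0.3914] 348 ((524.7467041015625, -181.32992553710938), (15.518889427185059, 23.82244300842285), 89.02001953125) base [[0.4644, -0.3092, 0.0138], [0.5832, -0.1449, 0.0217]]
[ 0.5254 -0.1489  0.3918] 337 ((524.714599609375, -181.40176391601562), (15.654496192932129, 23.87911605834961), 89.64994049072266) base [[0.4644, -0.3086, 0.0138], [0.5833, -0.1452, 0.0218]]
[ 0.5253 -0.1483  0.3923] 344 ((524.0527954101562, -181.334716796875), (15.569385528564453, 23.90317153930664), 89.3621597290039) base [[0.4644, -0.3084, 0.0136], [0.5833, -0.1448, 0.0218]]
[ 0.5254 -0.148   0.3927] 342 ((524.2780151367188, -181.2156219482422), (15.512066841125488, 24.04997444152832), 89.05426025390625) base [[0.4643, -0.3083, 0.0138], [0.5832, -0.1446, 0.0218]]
red 1778 x [-29.3 -27.8   8.7  25.1  32. ] y [-5.6  5.8] z [-26.  -24.7 -22.3] dz/dx -2.54
grn 262 x [25.5 26.1 34.  42.2 42.6] y [-1.9  1.5] z [-4.3 -2.8 -1.3] dz/dx 0.89
t 6.4 pos [ 0.5244 -0.2237  0.2346] rot [-1.7997e+02 -2.0000e-02  8.9300e+01] F [-0.36  0.26 -0.91] grip 40.0 0.0118
shift cm [-0.25 -0.05  2.96] turn [-0.03 -0.02  0.1 ]
```

The card sits 2.5 mm towards −tool-x in the grip with its bottom 77 mm below the TCP, and it hasn't slipped. The jig centre is confirmed at (0.5238, −0.2288). I'll align it and bring it to the mouth.

send_rows(
  targets=[
    {"translation": [-0.25, -0.06, 0.8], "spin": 0.1, "jaw": 0},
    {"translation": [-0.25, -0.06, 1.6], "spin": 0.1, "jaw": 0},
    {"translation": [-0.25, -0.06, 2.4], "spin": 0.1, "jaw": 0},
    {"translation": [-0.25, -0.06, 2.9], "spin": 0.1, "jaw": 0},
    {"translation": [-0.25, -0.06, 2.9], "spin": 0.1, "jaw": 0},
  ],
)

```text
time: 6.9
tool_pos: [0.5235, -0.2273, 0.2045]
tool_rot: [-3.14, -0.001, 1.555]
contact_force: [0.2, -0.1, -0.9]
opening: 0.0116
grip_force: 40.0
```

```bash
python3 -c "
from h import *
grab('wrist');grab('wrist');go([.5238,-.2262,.188],89.15)"
```

```text
t 7.0 pos [ 0.524  -0.2276  0.2056] rot [-179.99   -0.     89.1 ] F [-0.48 -0.11 -1.45] grip 40.0 0.0118
shift cm [ 0.14 -0.02  1.76] turn [-0.01 -0.   -0.05]
```

send_rows(
  targets=[
    {"translation": [0.08, 0, 0.4], "spin": 0, "jaw": 0},
    {"translation": [0.08, 0, 0.8], "spin": 0, "jaw": 0},
    {"translation": [0.08, 0, 1.2], "spin": 0, "jaw": 0},
    {"translation": [0.08, 0, 1.6], "spin": 0, "jaw": 0},
    {"translation": [0.08, 0, 2.0], "spin": 0, "jaw": 0},
  ],
)

```text
time: 7.5
tool_pos: [0.5239, -0.2268, 0.1853]
tool_rot: [-3.141, 0.0, 1.555]
contact_force: [-0.2, 0.3, -1.6]
opening: 0.0119
grip_force: 40.0
```

```bash
python3 -c "
from h import *
g=grab('wrist');g=grab('wrist');card(g);go([.5238,-.2262,.15],89.15);print(monitor.observe()['torque'])"
```

```text
red 1813 x [-30.  -27.9   8.7  25.3  32.2] y [-5.7  5.8] z [-26.1 -24.6 -22.4] dz/dx -2.96
grn 285 x [25.8 26.  34.1 42.3 42.5] y [-1.9  1.5] z [-3.9 -2.9 -1.1] dz/dx 0.53
t 7.6 pos [ 0.5237 -0.2267  0.185 ] rot [-1.7994e+02 -3.0000e-02  8.9100e+01] F [ 0.16 -0.36 -1.4 ] grip 40.0 0.0116
shift cm [0.04 0.02 3.5 ] turn [-0.06 -0.03 -0.05]
[-0.06637247 -0.06947403  0.00625776]
```

It's in the grooves with no contact force. I'll keep descending.

send_rows(
  targets=[
    {"translation": [0, 0, 0.6], "spin": 0, "jaw": 0},
    {"translation": [0, 0, 1.2], "spin": 0, "jaw": 0},
    {"translation": [0, 0, 1.8], "spin": 0, "jaw": 0},
    {"translation": [0, 0, 2.4], "spin": 0, "jaw": 0},
    {"translation": [0, 0, 3.0], "spin": 0, "jaw": 0},
  ],
)

```text
time: 8.1
tool_pos: [0.5239, -0.2268, 0.1551]
tool_rot: [-3.141, -0.0, 1.555]
contact_force: [0.5, -0.1, -1.7]
opening: 0.0119
grip_force: 40.0
```

send_rows(
  targets=[
    {"translation": [0, 0, 0.4], "spin": 0, "jaw": 0},
    {"translation": [0, 0, 0.8], "spin": 0, "jaw": 0},
    {"translation": [0, 0, 1.2], "spin": 0, "jaw": 0},
    {"translation": [0, 0, 1.6], "spin": 0, "jaw": 0},
    {"translation": [0, 0, 2.0], "spin": 0, "jaw": 0},
  ],
)

```text
time: 8.6
tool_pos: [0.524, -0.2269, 0.1355]
tool_rot: [3.141, 0.0, 1.555]
contact_force: [-0.8, 0.6, -1.1]
opening: 0.0115
grip_force: 40.0
```

```bash
python3 -c "
from h import *
g=grab('wrist');g=grab('wrist');card(g)
for i in range(6): go([.5238,-.2262,.128],89.15); grab('top')
print(monitor.observe()['torque'])"
```

```text
red 1802 x [-29.7 -27.9   8.8  25.2  32. ] y [-5.7  5.8] z [-26.  -24.7 -22.4] dz/dx -2.56
grn 249 x [25.3 26.1 34.4 42.3 42.4] y [-1.9  1.5] z [-4.  -2.9 -1.3] dz/dx 0.03
t 8.7 pos [ 0.5237 -0.2266  0.1351] rot [-1.7995e+02 -3.0000e-02  8.9110e+01] F [-1.37  0.59 -0.92] grip 40.0 0.0119
shift cm [0.04 0.01 0.71] turn [-0.05 -0.03 -0.04]
t 8.75 pos [ 0.5239 -0.2267  0.1355] rot [-1.7998e+02 -1.0000e-02  8.9110e+01] F [-0.03 -0.5  -0.37] grip 40.0 0.0116
shift cm [ 0.05 -0.01  0.75] turn [-0.02 -0.01 -0.04]
t 8.8 pos [ 0.524  -0.2268  0.1357] rot [180.     0.    89.11] F [-0.04  0.42 -0.83] grip 40.0 0.0119
shift cm [ 0.06 -0.02  0.77] turn [ 0.    0.   -0.04]
t 8.85 pos [ 0.5241 -0.2269  0.1359] rot [1.7998e+02 1.0000e-02 8.9110e+01] F [-0.24 -0.26 -1.59] grip 40.0 0.0116
shift cm [ 0.07 -0.03  0.79] turn [ 0.02  0.01 -0.04]
t 8.9 pos [ 0.5241 -0.2269  0.1359] rot [1.7998e+02 2.0000e-02 8.9100e+01] F [-0.18  0.99 -1.77] grip 40.0 0.0117
shift cm [ 0.07 -0.03  0.79] turn [ 0.02  0.02 -0.05]
t 8.95 pos [ 0.5241 -0.2269  0.136 ] rot [1.7997e+02 2.0000e-02 8.9110e+01] F [ 0.8  -0.08 -0.69] grip 40.0 0.0118
shift cm [ 0.07 -0.03  0.8 ] turn [ 0.03  0.02 -0.04]
[-0.03949763 -0.09835065  0.02254473]
```

send_rows(
  targets=[
    {"translation": [0, 0, 0.2], "spin": 0, "jaw": 0},
    {"translation": [0, 0, 0.4], "spin": 0, "jaw": 0},
    {"translation": [0, 0, 0.6], "spin": 0, "jaw": 0},
    {"translation": [0, 0, 0.75], "spin": 0, "jaw": 0},
    {"translation": [0, 0, 0.75], "spin": 0, "jaw": 0},
  ],
)

```text
time: 9.5
tool_pos: [0.5238, -0.2268, 0.1279]
tool_rot: [-3.141, -0.0, 1.555]
contact_force: [-0.7, -0.1, -1.5]
opening: 0.0119
grip_force: 40.0
```

send_rows(
  targets=[
    {"translation": [0, 0, 0.05], "spin": 0, "jaw": 0},
    {"translation": [0, 0, 0.1], "spin": 0, "jaw": 0},
    {"translation": [0, 0, 0.15], "spin": 0, "jaw": 0},
    {"translation": [0, 0, 0.2], "spin": 0, "jaw": 0},
    {"translation": [0, 0, 0.2], "spin": 0, "jaw": 0},
  ],
)

```text
time: 10.0
tool_pos: [0.524, -0.2269, 0.1264]
tool_rot: [3.141, 0.0, 1.555]
contact_force: [-0.1, 0.8, 1.0]
opening: 0.0119
grip_force: 40.0
```

```bash
cat >> h.py <<'E'
def avg(n=8):
    A=[]
    for i in range(n): grab('top'); s=monitor.observe(); A.append(np.r_[s['tool_pos']*1000,s['contact_force'],s['torque']])
    print('t',s['time'],'mean',np.round(np.mean(A,0),2),'sd',np.round(np.std(A,0),2))
E
python3 -c "
from h import *
avg()"
```

```text
t 10.4 mean [ 5.2404e+02 -2.2686e+02  1.2637e+02 -5.0000e-02  4.0000e-01  5.9000e-01
  1.0000e-02 -8.0000e-02 -2.0000e-02] sd [0.01 0.02 0.04 0.38 0.43 0.52 0.03 0.03 0.03]
```

send_rows(
  targets=[
    {"translation": [0, 0, 0.06], "spin": 0, "jaw": 0},
    {"translation": [0, 0, 0.12], "spin": 0, "jaw": 0},
    {"translation": [0, 0, 0.18], "spin": 0, "jaw": 0},
    {"translation": [0, 0, 0.25], "spin": 0, "jaw": 0},
    {"translation": [0, 0, 0.25], "spin": 0, "jaw": 0},
  ],
)

```text
time: 10.9
tool_pos: [0.5242, -0.2269, 0.1242]
tool_rot: [3.141, 0.0, 1.555]
contact_force: [-1.5, 0.5, 6.3]
opening: 0.0118
grip_force: 40.0
```

```bash
python3 -c "
from h import *
avg()
card(grab('wrist'))"
```

```text
t 11.3 mean [ 5.2415e+02 -2.2692e+02  1.2427e+02 -1.0800e+00  6.1000e-01  5.7800e+00
  1.2000e-01  1.7000e-01  1.0000e-02] sd [0.   0.01 0.01 0.43 0.55 0.35 0.02 0.04 0.02]
red 1818 x [-30.2 -28.2   8.9  25.2  32.3] y [-5.7  5.8] z [-26.3 -24.6 -22.3] dz/dx -2.55
grn 245 x [25.9 26.  34.3 42.3 42.7] y [-1.9  1.5] z [-4.1 -2.8 -1.4] dz/dx 0.21
```

send_rows(
  targets=[
    {"translation": [0, 0, 0.05], "spin": 0, "jaw": 0},
    {"translation": [0, 0, 0.1], "spin": 0, "jaw": 0},
    {"translation": [0, 0, 0.15], "spin": 0, "jaw": 0},
    {"translation": [0, 0, 0.2], "spin": 0, "jaw": 0},
    {"translation": [0, 0, 0.2], "spin": 0, "jaw": 0},
  ],
)

```text
time: 11.85
tool_pos: [0.5243, -0.227, 0.1228]
tool_rot: [3.14, 0.001, 1.555]
contact_force: [-1.6, 1.5, 10.1]
opening: 0.0121
grip_force: 40.0
```

```bash
python3 -c "
from h import *
avg(12)
g=grab('wrist');card(g);s=grab('scene')
b=np.zeros((400,800,3),np.uint8); b[:,:400]=cv2.resize(g[0][80:280,160:360],(400,400),interpolation=cv2.INTER_CUBIC); b[:,400:]=cv2.resize(s[0][120:220,230:330],(400,400),interpolation=cv2.INTER_CUBIC)
cv2.imwrite('pics/w7.png',b[...,::-1])"
```

```text
t 12.45 mean [ 5.2424e+02 -2.2697e+02  1.2286e+02 -1.8500e+00  1.2800e+00  9.6600e+00
  2.6000e-01  3.9000e-01  0.0000e+00] sd [0.01 0.02 0.01 0.48 0.4  0.53 0.04 0.03 0.03]
red 1815 x [-29.7 -28.    8.8  25.2  31.8] y [-5.7  5.8] z [-26.1 -24.7 -22.4] dz/dx -2.5
grn 243 x [25.5 26.2 34.1 42.3 42.5] y [-1.9  1.5] z [-4.1 -2.9 -1.4] dz/dx 1.11
```

View pics/w7.png

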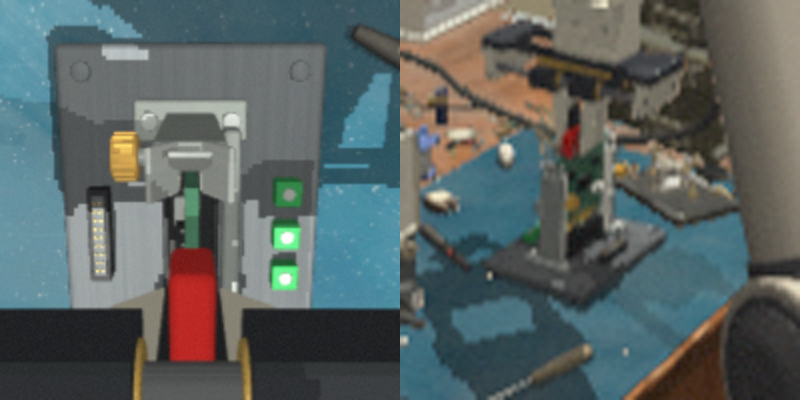

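The card is in both guides on the probes, components facing the robot. Probe force is about 10.9 N (9.66 N reading plus about 1.25 N card weight), so a fine touch more is needed.

send_rows(
  targets=[
    {"translation": [0.01, -0.01, 0.02], "spin": 0, "jaw": 0},
    {"translation": [0.02, -0.02, 0.04], "spin": 0, "jaw": 0},
    {"translation": [0.02, -0.02, 0.05], "spin": 0, "jaw": 0},
    {"translation": [0.02, -0.02, 0.05], "spin": 0, "jaw": 0},
    {"translation": [0.02, -0.02, 0.05], "spin": 0, "jaw": 0},
  ],
)

```text
time: 13.05
tool_pos: [0.5242, -0.2269, 0.1226]
tool_rot: [3.14, 0.001, 1.555]
contact_force: [-1.9, 1.7, 10.6]
opening: 0.0115
grip_force: 40.0
```

```bash
python3 -c "
from h import *
avg(12)"
```

```text
t 13.65 mean [ 5.2419e+02 -2.2689e+02  1.2255e+02 -1.9200e+00  1.1900e+00  1.0600e+01
  2.1000e-01  3.9000e-01 -1.0000e-02] sd [0.01 0.02 0.01 0.49 0.46 0.45 0.03 0.02 0.03]
```

```bash
python3 -c "
from h import *
print(job.hand_in())"
```

```text
the job is handed in; nothing more can be done
None
```

The green card is in the jig guides with its components facing the robot, and the arm is still holding it down on the probes with about 12 N (roughly 4.2 mm of travel, by my estimate from the wrist force and tool height); the job was handed in at about 13.7 s.

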